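# Move the clip-on probe to the tall terminal post

### The job

The clip-on probe is hooked on one of the short terminal posts of the grey board. Squeeze its two tabs together to push out its sprung hook, lift it off that post, and clip it on the tall ball-headed post: hook round the post's neck, the probe let go so that the spring grips the neck, and lying flat on the board. Leave the other things where they stand.

Things in the scene. Friction and masses are not known exactly. Their poses are not given: they have to be found in the camera images.
- probe_grip (a point): Loose clip-on probe, about 70 g: black body 62 x 22 x 18 mm with two upright black tabs on top (to 47 mm above its flat underside), grey nose in front. Point fixed to the body, half-way between the tabs as they stand when fully squeezed, 34 mm above the underside. x along the probe towards the hook, y to its left, z up.
- front_tab (a point): Outer (front) face of the front tab, which is fixed to the body, at 34 mm above the probe's underside: x = +15 mm from probe_grip. Both tabs are 22 mm wide along y, 5 mm thick, and stand clear of body and foot from 22 mm above the underside up. The other, rear tab slides towards this one.
- rear_tab (a point): Outer (rear) face of the rear tab, which carries the hook, 34 mm above the underside: x = -35 mm + joint hook from probe_grip. Pinch the pair between front_tab and rear_tab, along x, from above: 50 mm over both at rest, 43 mm while on a post, 30 mm fully squeezed.
- nose_end (a point): Centre of the flat front end of the grey nose (19 mm wide along y, 13 mm high), x = +78 mm and 23 mm below probe_grip, 11 mm above the underside. A post is gripped between this face and the hook's cross piece.
- hook_claw (a point): Hook, a 4.4 mm steel rod 11 mm above the underside: runs forward at y = -13.5 mm, right of the nose, then turns across before the nose end to y = +11 mm (open there, above and below). Point on the cross piece's axis at y = 0. Free gap to the nose end = joint hook + 1.3 mm, 21.3 mm fully out. Best post place then: 11 mm ahead of nose_end, y = +1 mm; heads pass from above within 4 mm of it.
- hook (a joint): Slide of the hook and rear tab in the probe, m: 0 at rest (hook drawn in), 0.020 fully squeezed (hook out). Spring force 4 N at 0, 8 N at 0.020; a squeeze of 15 N or more holds it fully out and carries the probe. About 0.0067 when gripping a post's neck.
- ball_post_neck (a point): Tall post, the goal: brass, neck 8 mm thick, ball head 13 mm thick, top 49.5 mm above the board. This point is on its axis, 11 mm above the board's top, at the height of the hook when the probe lies on the board. Posts are upright and fixed.
- hex_post_neck (a point): Short post on which the probe hangs at the start: brass, neck 8 mm, hexagonal head 14 mm over the corners (12.5 mm over the flats), top 32 mm above the board; point on its axis 11 mm above the board's top.
- flat_post_neck (a point): Another short post, not used: neck 8 mm, flat round head 13 mm, top 29 mm above the board; point on its axis 11 mm above the board's top. The three posts stand in a row along the board about 65 mm apart, in any order; each has a 22 mm flange 3 mm thick at its foot.
- board: Fixed grey terminal board 240 x 200 x 14 mm, origin under its centre on the bench, x away from the robot (the long way); its top is 14 mm above the bench. The posts are about 60 mm beyond its centre in x, at about y = -65, 0, +65 mm; the free deck lies on the near side of them.
- beaker_100: Bystander, loose: glass beaker, 56 mm wide, 69 high, left of the board; origin under its centre
- flask_100: Bystander, loose: conical flask with stopper, 64 mm wide, 106 high, left of the board; origin under its centre
- wash_bottle: Bystander, loose: wash bottle, 65 mm wide, 183 high, right of the board; origin under its centre
- pipette_bulb: Bystander, loose: rubber pipette bulb, 75 mm long, 80 high, in front of the board; origin under its centre
- vial_0: Bystander, loose: screw-cap vial, 24 mm wide, 52 high, on the board's far edge behind the posts; origin under its centre
- weight_1: Bystander, loose: brass knob weight, 21 mm wide, 24 high, on the board's far edge behind the posts; origin under its centre

How it is judged (in metres and radians):
On the way, in this order (a step that is already met when the one before it is completed fails the run):
1. the probe is off the short post, lifted at least 18 mm above the board (z of probe_grip in the frame of board above 0.066 m and distance between probe_grip and hex_post_neck above 0.095 m), for 0.1 s.
2. the hook is pushed out (10 mm or more) and the tall post's neck stands in its gap (x of ball_post_neck in the frame of probe_grip between 0.077 and 0.099 m and y of ball_post_neck in the frame of probe_grip between -0.008 and 0.011 m and z of ball_post_neck in the frame of probe_grip between -0.03 and -0.01 m and value of joint hook above 0.01 m), for 0.1 s.
At the end, for the whole second after the job is handed in: the hook is drawn in by its spring on the tall post's neck (hook joint 4.5 to 9 mm), the neck standing between nose end and hook, and the probe lies on the board: underside within 6 mm of it and tilted less than 0.10 rad (x of ball_post_neck in the frame of probe_grip between 0.077 and 0.099 m and y of ball_post_neck in the frame of probe_grip between -0.008 and 0.011 m and z of ball_post_neck in the frame of probe_grip between -0.03 and -0.01 m and value of joint hook between 0.0045 and 0.009 m and angle between probe_grip's own z axis and vertical below 0.1 rad and z of probe_grip in the frame of board below 0.054 m); the robot touches nothing.
It fails at once if a bystander is moved by more than 20 mm (distance of any of beaker_100, flask_100, wash_bottle, pipette_bulb, vial_0, weight_1 from where it was at the start of the episode above 0.02 m).
It also fails if it takes over 48 s, if anything falls off the work surface, if the arm or the gripper's body presses on something with over 40 N, if the wrist force passes 120 N, or if a joint passes its speed limit or range.

### The arm

A 6-joint arm with a two-finger parallel gripper is mounted at the origin on a cart in front of the work surface, level with it; the furniture and walls round the work are solid. World frame = base frame: x ahead of the robot, y to its left, z up, the work surface at z = 0. Lengths are in m, angles in degrees, forces in N, time in s.
With the tool pointing down it reaches from about 0.35 to 0.8 m from the base axis. Payload 7.3 kg.
Tool frame: the origin (TCP) lies on the front face of the gripper's body, between the roots of the fingers; the fingertips stand 73 mm ahead of it and the grasp point (between the pads) lies 54 mm ahead of it; z points along the fingers, y is the line along which they close (so a half turn about z gives the same grasp; the last joint's range is limited). The gripper opens to 85 mm and grips with 20 to 120 N. Pads are 22 mm wide; open, the fingers measure 114 mm over their backs; the gripper's body (76 mm by 85 mm) begins 54 mm behind the grasp point. The pads swing forward as they close: fully open they stand 13 mm farther back than shut.
Start: joints at [-75.745, 19.595, 87.324, -0, 73.075, -8.365], TCP at [0.202, -0.485, 0.304] pointing down, gripper open.
Joint ranges: [-145.02, 145.02], [-44.19, 115.74], [2.07, 154.8], [-57.11, 237.11], [16.16, 152.29], [-177.93, 177.93]. Speed limits (degrees/s): [147.25, 147.25, 180, 180, 180, 180].

### API

Orientations are given as [roll, pitch, yaw] about the fixed x, y, z axes, in that order (R = Rz(yaw) Ry(pitch) Rx(roll)).
In Python, from plant import status, optics, job gives the robot as it stands.
- The arm moves only by the tool step_arm, never from a script. Its argument "series" is a list that holds one entry, the list of rows, each a list of 6 numbers: the shift along the tool's x, y, z in cm, then the turn, a rotation vector about the tool's x, y, z in degrees. A call has 1 to 12 rows; each row is the pose to reach, as a shift and turn from the pose commanded when the call began, along the tool's axes at that moment; what a row does not reach only later rows make up. A row lasts 1/8 s, in which the tool goes at most 62.5 mm and 10.7 degrees, less where a joint would pass 70% of its speed; a pose out of reach is approached as far as the arm can. A call with a gripper value outside its range is refused whole. "grip" is the finger opening in cm, from 0 to 8.54, set as the call begins (left out, the last holds). The fingers move at their own pace and stop on an object; "grip_force" is the grip in N (left out, the last holds). Time passes only in rows, so rows that repeat a pose let the fingers close. It gives the time, the measured TCP pose, the force, the opening and the grip force at its end, in the units of the state.
- status.state(): the state, without advancing time (a new reading comes with each control period).
- optics.get_image(name): name is "scene" or "top" or "wrist"; returns a dict with "pixels" (420x560x3 uint8, red, green, blue), "intrinsics" (3x3 intrinsics, pixels), "dist_coeffs" ([k1, k2, p1, p2, k3] as OpenCV has them; the pictures are not rectified), "R" (3x3) and "t" (3): a world point X has camera coordinates R X + t; the wrist camera has in their place "T_tool_cam" (4x4, takes a point from camera to tool coordinates, whose origin is the TCP and whose axes are the flange's). Camera axes: x right, y down, z forward; pixel columns grow to the right and rows downward; lengths in m; the calibration is good to about 2 mm. A picture is of the moment at which its call begins: read the wrist's pose just before it. There is no depth.
- job.close_job(): hands the job in; it is judged then, once.
The state is a dict: "clock": time; "joint_positions": joint angles; "joint_velocities": joint speeds; "tau": joint torques, N m; "tool_pos": TCP position; "eef_rot": TCP orientation; "wrist_force": force on the tool from outside, world axes, zero at the start; "moment": the same for the moment, N m; "gripper_width": finger opening in m; "gripper_force": force on a finger pad.
Only numpy, scipy, OpenCV 4.12 (cv2) and the standard library are available. Lean on these libraries where they do the work, as an engineer would, in place of code of your own. Each camera call takes 0.05 s, during which the arm holds its last target. There are 200 camera calls.

## Working session

There is one attempt and no reset: what is moved stays moved. The work goes in short steps, Python scripts to look and compute and a tool call to move; the robot and the scene stay as the last step left them, time stands still between calls to the robot, and variables do not carry over. Pictures are saved under pics/ and viewed, at most 12 in all, crops included, and the job is handed in when it is done.

Besides the shell and the picture viewer there is one more tool, called after "Request:" as name(argument=value, ...) on one line, values as JSON. step_arm: Moves the arm, as the interface text tells. Its arguments: {"type":"object","properties":{"series":{"type":"array","items":{"type":"array","items":{"type":"array","items":{"type":"number"}}}},"grip":{"type":"number"},"grip_force":{"type":"number"}},"required":["series"]}

```bash
mkdir -p pics; ls; python3 - <<'E'
from plant import status, optics
import cv2, pickle, numpy as np
s=status.state(); print(s)
for n in("scene","top"):
    d=optics.get_image(n); pickle.dump(d,open(n+'.pkl','wb')); cv2.imwrite(f'pics/{n}0.png',d['pixels'][:,:,::-1])
    print(n,np.round(d['intrinsics'],1).tolist(),np.round(d['dist_coeffs'],3),np.round(-d['R'].T@d['t'],3))
E
```

```text
pics
{'clock': 0.0, 'joint_positions': array([-7.57446211e+01,  1.96366108e+01,  8.73792978e+01, -5.83196003e-04,
        7.30754762e+01, -8.36377950e+00]), 'joint_velocities': array([ 0.04028805,  0.05066914,  0.05744969, -0.04032054, -0.01483028,
        0.02084558]), 'tau': array([-1.41365905e-03, -4.33681047e+01, -2.46013677e+01, -1.80632469e-04,
        7.84308737e-03, -1.06869632e-05]), 'tool_pos': array([ 0.20187082, -0.48430411,  0.30321171]), 'eef_rot': array([-1.79909506e+02, -1.27408639e-02,  2.26193185e+01]), 'wrist_force': array([-0.17655405,  0.16518916, -0.787304  ]), 'moment': array([-0.00061567, -0.02903919, -0.01952441]), 'gripper_force': 0.0, 'gripper_width': 0.08528482101194043}
scene [[537.6, 0.0, 279.0], [0.0, 537.6, 202.3], [0.0, 0.0, 1.0]] [-0.191  0.     0.     0.     0.   ] [-0.297  1.21   0.657]
top [[414.1, 0.0, 279.2], [0.0, 414.1, 211.7], [0.0, 0.0, 1.0]] [0.02 0.   0.   0.   0.  ] [0.34  0.269 0.939]
```

View pics/top0.png

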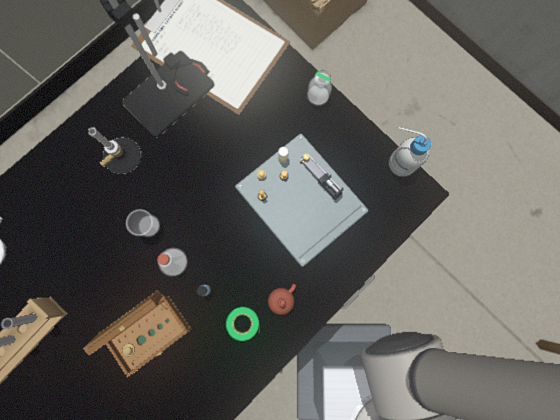

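View pics/scene0.png

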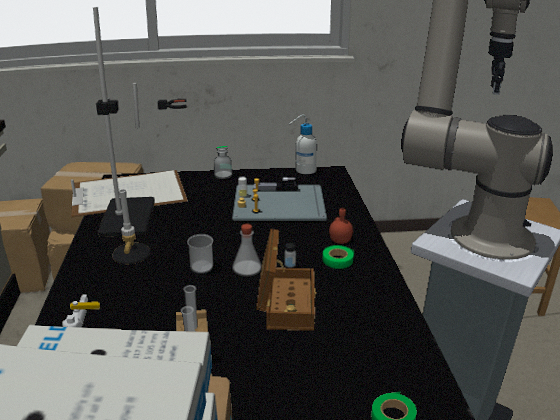

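The top view shows the board with corners near (302,135), (236,186), (303,265) and (367,210). The posts are at about (262,195), (284,175) and (306,158), with the probe at about (322,177) on the right-hand one. The weight is at (262,174). I'll cast these onto planes and look at an enlarged crop.

```bash
cat > h.py <<'E'
import numpy as np, cv2, pickle
from scipy.spatial.transform import Rotation as Ro
def ray(d,uv):
    p=cv2.undistortPoints(np.array(uv,float).reshape(-1,1,2),d['intrinsics'],d['dist_coeffs']).reshape(-1,2)
    r=np.c_[p,np.ones(len(p))]@d['R']
    return -d['R'].T@d['t'], r
def plane(d,uv,z):
    c,r=ray(d,uv); return c+r*((np.asarray(z)-c[2])/r[:,2])[:,None]
def proj(d,X):
    return cv2.projectPoints(np.array(X,float).reshape(-1,1,3),cv2.Rodrigues(d['R'])[0],d['t'],d['intrinsics'],d['dist_coeffs'])[0].reshape(-1,2)
def wrist(name):
    from plant import status, optics
    s=status.state(); d=optics.get_image('wrist')
    T=np.eye(4); T[:3,:3]=Ro.from_euler('xyz',s['eef_rot'],degrees=True).as_matrix(); T[:3,3]=s['tool_pos']
    M=np.linalg.inv(T@d['T_tool_cam']); d['R']=M[:3,:3]; d['t']=M[:3,3]; d['tool']=T
    pickle.dump(d,open(name+'.pkl','wb')); cv2.imwrite(f'pics/{name}.png',d['pixels'][:,:,::-1]); return d
E
python3 - <<'E'
from h import *
d=pickle.load(open('top.pkl','rb'))
print(plane(d,[(302,135),(236,186),(303,265),(367,210)],np.full(4,.014)).round(3))
print('posts',plane(d,[(262,195),(284,175),(306,158)],np.array([.05,.045,.045])).round(3))
print('probe tail/front',plane(d,[(338,190),(310,163)],np.array([.03,.025])).round(3))
im=d['pixels'][125:275,225:380,::-1]
cv2.imwrite('pics/top0c.png',cv2.resize(im,None,fx=4,fy=4,interpolation=cv2.INTER_CUBIC))
from plant import optics
w=optics.get_image('wrist'); print(w['T_tool_cam'].round(3),w['intrinsics'].round(0))
E
```

```text
[[0.672 0.204 0.014]
 [0.549 0.356 0.014]
 [0.371 0.204 0.014]
 [0.495 0.058 0.014]]
posts [[0.521 0.295 0.05 ]
 [0.568 0.247 0.045]
 [0.607 0.198 0.045]]
probe tail/front [[0.537 0.125 0.03 ]
 [0.601 0.187 0.025]]
[[ 0.001 -0.964 -0.267  0.066]
 [ 1.     0.001 -0.001  0.001]
 [ 0.001 -0.267  0.964 -0.07 ]
 [ 0.     0.     0.     1.   ]] [[334.   0. 280.]
 [  0. 334. 207.]
 [  0.   0.   1.]]
```

View pics/top0c.png

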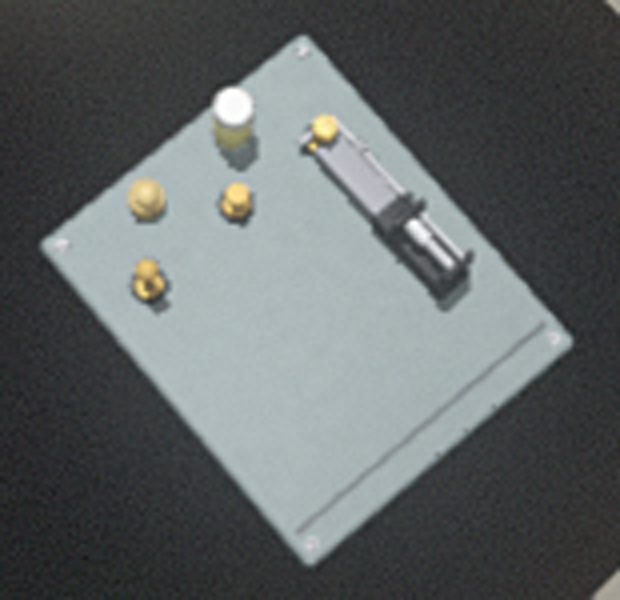

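The enlarged crop shows the probe on the right-hand post (325,128), with its tabs at (410,210) and (465,260). The middle post is at (237,195) and the left post at (150,275), which has a ball head. The board's yaw is about 40° and the probe's about 44°. Next I move over the board with the tool's y axis along the probe.

Request:
step_arm(series=[[[4.6, -4.1, 0.2, 0, 0, -9.3], [9.2, -8.2, 0.4, 0, 0, -18.6], [13.8, -12.3, 0.7, 0, 0, -27.9], [18.3, -16.4, 1, 0, 0, -37.1], [22.9, -20.5, 1.3, 0, 0, -46.4], [27.5, -24.6, 1.6, 0, 0, -55.7], [32.1, -28.7, 1.9, 0, 0, -65], [36.7, -32.8, 2.2, 0, 0, -74.3], [41.3, -36.9, 2.4, 0, 0, -83.5], [45.8, -41, 2.7, 0, 0, -92.8], [50.4, -45.1, 2.9, 0, 0, -102.1], [55, -49.2, 3.2, 0, 0, -111.4]]])

```text
clock: 1.65
tool_pos: [0.521, 0.1831, 0.2717]
eef_rot: [-180.0, 0.0, 134.3]
wrist_force: [1.1, -0.9, 0.5]
gripper_width: 0.0852
gripper_force: 0.0
```

Request:
step_arm(series=[[[0, 0, 0, 0, 0, 0], [0, 0, 0, 0, 0, 0]]])

```text
clock: 1.9
tool_pos: [0.5199, 0.1809, 0.2713]
eef_rot: [-179.9, -0.0, 134.0]
wrist_force: [0.1, -0.7, -0.2]
gripper_width: 0.0854
gripper_force: 0.0
```

```bash
python3 - <<'E'
from h import *
d=wrist('w1'); print(d['tool'].round(3))
E
```

```text
[[-0.695  0.719 -0.002  0.52 ]
 [ 0.719  0.695 -0.001  0.181]
 [ 0.    -0.002 -1.     0.271]
 [ 0.     0.     0.     1.   ]]
```

View pics/w1.png

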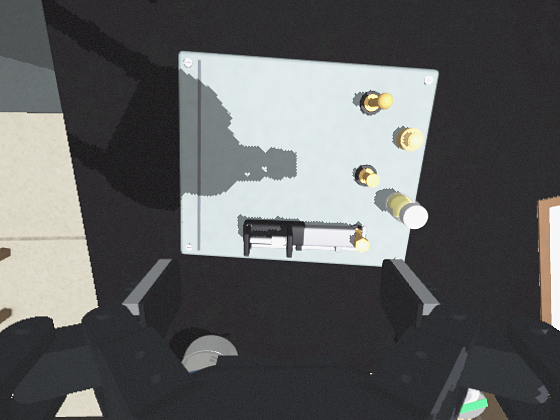

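The wrist view shows the ball post's head at (386,101) and flange at (371,102), the hex head at (362,243), and the probe's tabs at about (248,238) and (291,238). I'll take an enlarged crop for finer pixel positions.

```bash
python3 - <<'E'
from h import *
d=pickle.load(open('w1.pkl','rb'))
im=d['pixels'][:,:,::-1]
a=cv2.resize(im[205:270,235:385],None,fx=5,fy=5,interpolation=cv2.INTER_CUBIC)
b=cv2.resize(im[85:125,340:440],None,fx=5,fy=5,interpolation=cv2.INTER_CUBIC)
b=cv2.copyMakeBorder(b,0,0,0,250,cv2.BORDER_CONSTANT)
cv2.imwrite('pics/w1c.png',np.vstack([a,b]))
print('ball base,head',plane(d,[(371,102),(386,101)],[.017,.057]).round(4).tolist())
print('hex head',plane(d,[(362,243)],[.046]).round(4).tolist())
E
```

```text
ball base,head [[0.5235, 0.2951, 0.017], [0.5254, 0.2958, 0.057]]
hex head [[0.6076, 0.1984, 0.046]]
```

View pics/w1c.png

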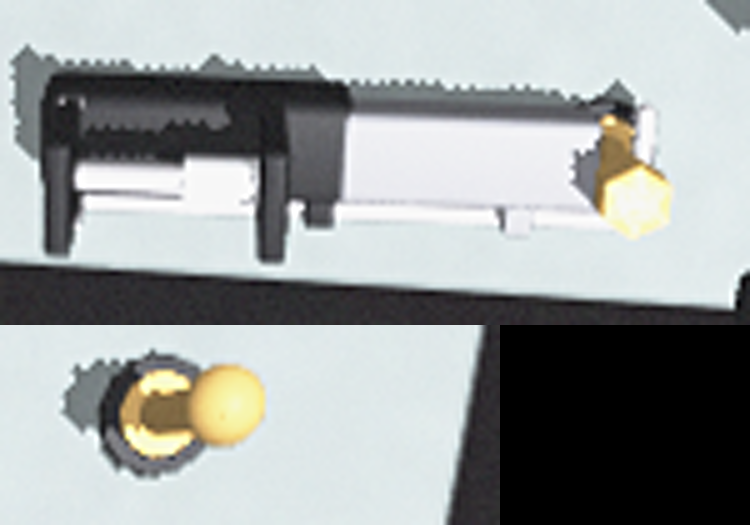

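The crop puts the rear tab's top centre at full-image (247,245.4), the front tab's at (289.2,246.4), the hex head at (362.2,245.4), the ball head at (385.4,101) and its flange at (371,102.8).

```bash
python3 - <<'E'
from h import *
d=pickle.load(open('w1.pkl','rb'))
P=plane(d,[(247,245.4),(289.2,246.4),(362.2,245.4),(385.4,101),(371,102.8),(244,245.4),(292.4,246.4)],[.061,.061,.046,.057,.017,.061,.061]); print(P.round(4))
v=P[1]-P[0]; h=P[2]-P[0]
print('tab dist',np.linalg.norm(v),np.linalg.norm(P[6]-P[5]),'yaw tabs',np.degrees(np.arctan2(v[1],v[0])),'yaw rear->hex',np.degrees(np.arctan2(h[1],h[0])),'len',np.linalg.norm(h[:2]))
T=d['tool']; print('hex, tabs mid in tool',((np.array([P[2],(P[0]+P[1])/2])-T[:3,3])@T[:3,:3]).round(4))
t=pickle.load(open('top.pkl','rb'))
print(plane(t,[(225+148/4,125+268/4),(225+325/4,125+127/4)],[.057,.046]).round(4))
E
```

```text
[[0.5283 0.1265 0.061 ]
 [0.5562 0.1522 0.061 ]
 [0.6095 0.1969 0.046 ]
 [0.525  0.2955 0.057 ]
 [0.524  0.2946 0.017 ]
 [0.5264 0.1246 0.061 ]
 [0.5583 0.1542 0.061 ]]
tab dist 0.03792209013861359 0.04349137818331914 yaw tabs 42.643054807111334 yaw rear->hex 40.90554122632447 len 0.10744213979120326
hex, tabs mid in tool [[-0.0509  0.0759  0.2251]
 [-0.0455 -0.0124  0.2103]]
[[0.5263 0.295  0.057 ]
 [0.6095 0.1973 0.046 ]]
```

The tab spacing of 38 mm and the rear-tab-to-post distance of 107 mm both match the description. Now I approach above the tabs.

Request:
step_arm(series=[[[-1.5, -0.2, 2.5, 0, 0, 1], [-3.1, -0.4, 5, 0, 0, 2], [-4.6, -0.6, 8, 0, 0, 2.5], [-4.6, -0.6, 10.5, 0, 0, 2.5], [-4.6, -0.6, 10.5, 0, 0, 2.5], [-4.6, -0.6, 10.5, 0, 0, 2.5], [-4.6, -0.6, 10.5, 0, 0, 2.5]]], grip=8, grip_force=30)

```text
clock: 2.82
tool_pos: [0.5486, 0.1437, 0.1684]
eef_rot: [179.9, 0.1, 131.5]
wrist_force: [0.2, -1.1, -0.5]
gripper_width: 0.0798
gripper_force: 0.0
```

```bash
python3 - <<'E'
from h import *
d=wrist('w2'); print(d['tool'].round(4))
E
```

```text
[[-6.627e-01  7.489e-01  2.600e-03  5.486e-01]
 [ 7.489e-01  6.627e-01  2.000e-04  1.437e-01]
 [-1.600e-03  2.000e-03 -1.000e+00  1.684e-01]
 [ 0.000e+00  0.000e+00  0.000e+00  1.000e+00]]
```

View pics/w2.png

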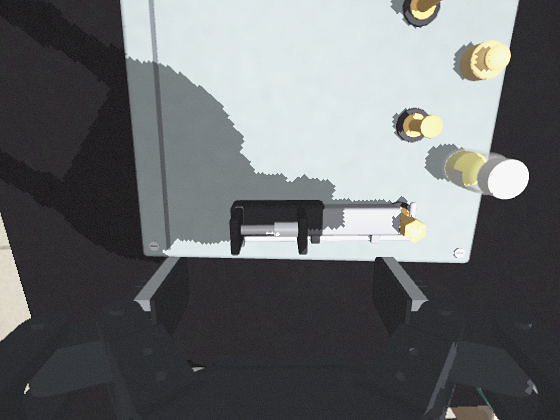

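The wrist view shows the tab tops as dark bars at columns of about 231–241 and 298–308, rows about 220–254, with the hex head at (414,231). I'll extract exact edges by thresholding.

```bash
python3 - <<'E'
from h import *
d=pickle.load(open('w2.pkl','rb'))
g=cv2.cvtColor(d['pixels'],cv2.COLOR_RGB2GRAY)
for r in (232,243,247,251): 
    x=g[r,222:330].astype(int); e=np.flatnonzero(np.diff((x<75).astype(int)))+223; print(r,e)
for c in (235,303): print(c,g[195:265,c].tolist())
print((plane(d,[(231,240),(308,240),(303,253.5),(235,254),(414,231)],[.061,.061,.061,.061,.046])-d['tool'][:3,3])@d['tool'][:3,:3])
E
```

```text
232 [230 241 298 308]
243 [231 242 298 307]
247 [231 241 298 307]
251 [231 239 299 303 306 307]
235 [128, 130, 125, 126, 131, 119, 32, 28, 40, 33, 32, 56, 84, 59, 33, 39, 34, 35, 31, 33, 37, 35, 37, 35, 38, 42, 41, 44, 44, 45, 46, 38, 40, 39, 40, 42, 45, 44, 47, 44, 38, 42, 42, 44, 43, 41, 38, 41, 46, 41, 39, 39, 48, 41, 40, 43, 45, 40, 32, 71, 162, 227, 199, 69, 40, 44, 49, 45, 50, 50]
303 [127, 123, 128, 132, 123, 30, 32, 37, 40, 38, 39, 44, 36, 39, 31, 33, 35, 35, 35, 32, 37, 38, 27, 36, 40, 43, 44, 47, 39, 44, 46, 44, 43, 43, 40, 40, 44, 39, 37, 44, 41, 45, 39, 45, 39, 45, 44, 43, 44, 40, 47, 41, 44, 41, 41, 60, 82, 80, 72, 138, 242, 233, 225, 212, 151, 37, 44, 50, 46, 42]
[[-0.00058986 -0.02925359  0.10733931]
 [-0.00058539  0.01427742  0.10742847]
 [-0.00881638  0.01160211  0.10743584]
 [-0.00912576 -0.02729506  0.10735665]
 [-0.00045148  0.07993955  0.1225628 ]]
```

Aligned to within 1–2 mm. I'll descend to TCP z of about 0.110 and squeeze.

Request:
step_arm(series=[[[0.1, -0.1, 2, 0, 0, 0], [0.1, -0.1, 4, 0, 0, 0], [0.1, -0.1, 5.5, 0, 0, 0], [0.1, -0.1, 5.8, 0, 0, 0], [0.1, -0.1, 5.8, 0, 0, 0]]], grip=8)

```text
clock: 3.5
tool_pos: [0.5469, 0.144, 0.1092]
eef_rot: [180.0, 0.0, 131.5]
wrist_force: [-0.2, 0.5, -0.5]
gripper_width: 0.0803
gripper_force: 0.0
```

Request:
step_arm(series=[[[0, 0, 0, 0, 0, 0], [0, 0, 0, 0, 0, 0], [0, 0, 0, 0, 0, 0], [0, 0, 0, 0, 0, 0], [0, 0, 0, 0, 0, 0], [0, 0, 0, 0, 0, 0], [0, 0, 0, 0, 0, 0], [0, 0, 0, 0, 0, 0]]], grip=2, grip_force=35)

```text
clock: 4.5
tool_pos: [0.547, 0.1439, 0.1101]
eef_rot: [179.9, 0.1, 131.5]
wrist_force: [-1.6, -1.2, 6.8]
gripper_width: 0.0289
gripper_force: 34.2
```

Squeezed to 29 mm, so the hook is out. I back off about 7 mm with a 2 mm lift so the post stands mid-gap, then look.

Request:
step_arm(series=[[[0, -0.1, -0.2, 0, 0, 0], [0, -0.4, -0.2, 0, 0, 0], [0, -0.7, -0.2, 0, 0, 0], [0, -0.7, -0.2, 0, 0, 0], [0, -0.7, -0.2, 0, 0, 0]]])

```text
clock: 5.12
tool_pos: [0.5414, 0.1392, 0.1108]
eef_rot: [-180.0, 0.0, 131.5]
wrist_force: [0.5, -0.4, -0.9]
gripper_width: 0.029
gripper_force: 34.6
```

```bash
python3 - <<'E'
from h import *
d=wrist('w3'); print(d['tool'].round(4))
cv2.imwrite('pics/w3c.png',cv2.resize(d['pixels'][160:330,200:480,::-1],None,fx=2.8,fy=2.8,interpolation=cv2.INTER_CUBIC))
E
```

```text
[[-0.6628  0.7488 -0.      0.5414]
 [ 0.7488  0.6628 -0.      0.1392]
 [-0.     -0.     -1.      0.1108]
 [ 0.      0.      0.      1.    ]]
```

View pics/w3c.png

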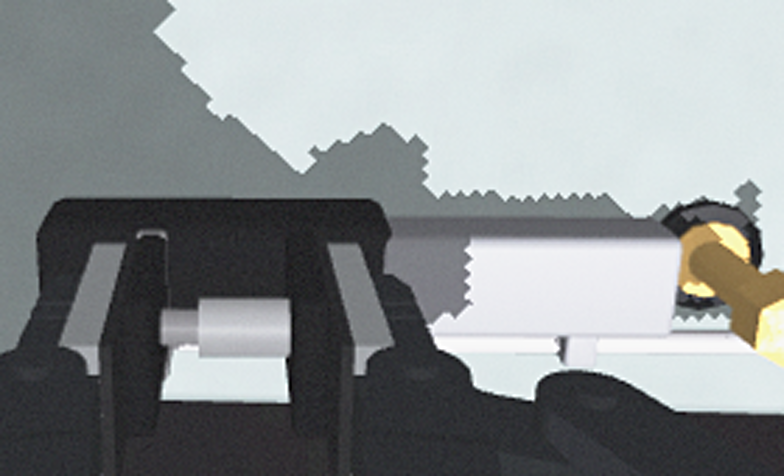

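The crop shows the nose's top front edge from full-image (441.4,245) to (438.6,278.9) and the post's flange centre near (453,252). I'll convert these to tool coordinates.

```bash
python3 - <<'E'
from h import *
d=pickle.load(open('w3.pkl','rb')); T=d['tool']
Q=plane(d,[(441.4,245),(438.6,278.9),(453,251.8)],[.0335,.0335,.017])
f=lambda X:((np.array(X)-T[:3,3])@T[:3,:3]).round(4)
print(f(Q)); print('hex,ball nominal',f([[.6095,.1969,.025],[.5243,.295,.025]]))
print(f([[.524,.2946,.017]]))
cv2.imwrite('pics/w3d.png',cv2.resize(d['pixels'][200:330,400:560,::-1],None,fx=4,fy=4,interpolation=cv2.INTER_CUBIC))
E
```

```text
[[ 0.0085  0.0744  0.0773]
 [-0.0091  0.0753  0.0773]
 [-0.0019  0.0895  0.0938]]
hex,ball nominal [[-0.0019  0.0892  0.0858]
 [ 0.128   0.0904  0.0858]]
[[0.1279 0.0899 0.0938]]
```

View pics/w3d.png

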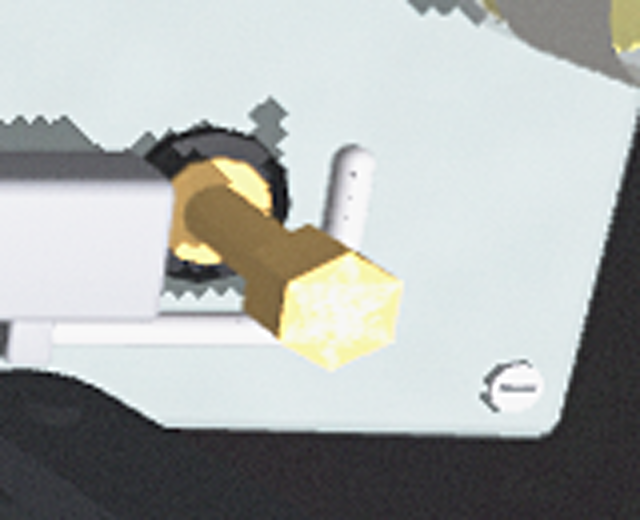

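The post stands about 3 mm too far forward in the gap and about 2.5 mm to the right. I'll correct that and then lift 60 mm.

Request:
step_arm(series=[[[-0.1, 0.15, 0, 0, 0, 0], [-0.25, 0.3, 0, 0, 0, 0], [-0.25, 0.3, -0.5, 0, 0, 0], [-0.25, 0.3, -1.2, 0, 0, 0], [-0.25, 0.3, -2, 0, 0, 0], [-0.25, 0.3, -3, 0, 0, 0], [-0.25, 0.3, -4.5, 0, 0, 0], [-0.25, 0.3, -6.3, 0, 0, 0], [-0.25, 0.3, -6.3, 0, 0, 0], [-0.25, 0.3, -6.3, 0, 0, 0]]])

```text
clock: 6.42
tool_pos: [0.5451, 0.1394, 0.1737]
eef_rot: [-180.0, -0.0, 131.5]
wrist_force: [-0.1, 1.0, -0.2]
gripper_width: 0.0286
gripper_force: 34.6
```

Request:
step_arm(series=[[[2, 0, 0, 0, 0, 0], [5, 0, 0, 0, 0, 0], [8, 0, 0, 0, 0, 0], [10.5, 0.1, 0, 0, 0, 0], [12, 0.1, 0, 0, 0, 0], [13, 0.1, 0, 0, 0, 0], [13, 0.1, 0, 0, 0, 0], [13, 0.1, 0, 0, 0, 0], [13, 0.1, 0, 0, 0, 0]]])

```text
clock: 7.55
tool_pos: [0.4603, 0.2369, 0.1738]
eef_rot: [180.0, 0.0, 131.5]
wrist_force: [-0.2, -0.2, -1.1]
gripper_width: 0.0286
gripper_force: 34.6
```

```bash
python3 - <<'E'
from h import *
d=wrist('w4'); T=d['tool']; print(T.round(4))
print('ball in tool',((np.array([[.525,.2955,.057],[.524,.2946,.017]])-T[:3,3])@T[:3,:3]).round(4))
cv2.imwrite('pics/w4c.png',cv2.resize(d['pixels'][170:360,360:560,::-1],None,fx=3.1,fy=3.1,interpolation=cv2.INTER_CUBIC))
E
```

```text
[[-6.622e-01  7.493e-01  1.000e-04  4.603e-01]
 [ 7.493e-01  6.622e-01 -1.000e-04  2.369e-01]
 [-2.000e-04  0.000e+00 -1.000e+00  1.738e-01]
 [ 0.000e+00  0.000e+00  0.000e+00  1.000e+00]]
ball in tool [[0.0011 0.0873 0.1168]
 [0.0011 0.0859 0.1568]]
```

View pics/w4c.png

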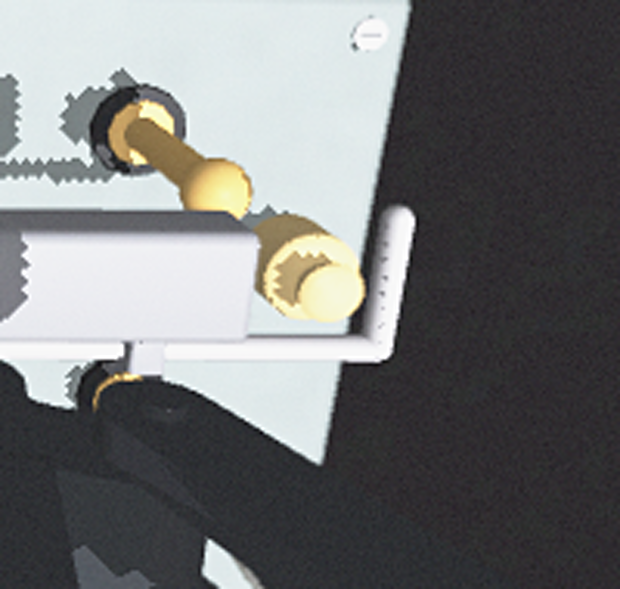

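The wrist crop shows the hook fully out. In crop pixels the nose's top front edge runs (258,236)–(248,338), the cross piece (398,215)–(380,350), the ball is centred near (217,192) and its flange near (138,128).

```bash
python3 - <<'E'
from h import *
d=pickle.load(open('w4.pkl','rb')); T=d['tool']
c=lambda x,y:(360+x/3.1,170+y/3.1)
z=.1738-.0773
Q=plane(d,[c(258,236),c(248,338),c(398,215),c(376,350),c(217,192),c(138,129)],[z,z,z-.0065,z-.0065,.057,.017])
print(((Q-T[:3,3])@T[:3,:3]).round(4))
E
```

```text
[[ 0.0079  0.0754  0.0773]
 [-0.0091  0.076   0.0773]
 [ 0.0089  0.1003  0.0838]
 [-0.0146  0.1005  0.0838]
 [ 0.001   0.087   0.1168]
 [ 0.002   0.0862  0.1568]]
```

The ball sits at (+1.5, 86.7) mm, against a target of (+0.4, 86.7) mm. I'll shift 1 mm and lower the probe.

Request:
step_arm(series=[[[0.1, 0, 0.5, 0, 0, 0], [0.1, 0, 1.3, 0, 0, 0], [0.1, 0, 2.1, 0, 0, 0], [0.1, 0, 2.9, 0, 0, 0], [0.1, 0, 3.7, 0, 0, 0], [0.1, 0, 4.5, 0, 0, 0], [0.1, 0, 5.2, 0, 0, 0], [0.1, 0, 5.7, 0, 0, 0], [0.1, 0, 6, 0, 0, 0], [0.1, 0, 6.2, 0, 0, 0], [0.1, 0, 6.2, 0, 0, 0], [0.1, 0, 6.2, 0, 0, 0]]])

```text
clock: 9.1
tool_pos: [0.4593, 0.2382, 0.112]
eef_rot: [180.0, 0.0, 131.5]
wrist_force: [0.8, 0.7, -0.7]
gripper_width: 0.0289
gripper_force: 34.6
```

```bash
python3 - <<'E'
from h import *
d=wrist('w5'); T=d['tool']; print(T.round(4))
cv2.imwrite('pics/w5c.png',cv2.resize(d['pixels'][170:360,360:560,::-1],None,fx=3.1,fy=3.1,interpolation=cv2.INTER_CUBIC))
E
```

```text
[[-6.629e-01  7.487e-01  3.000e-04  4.593e-01]
 [ 7.487e-01  6.629e-01  0.000e+00  2.382e-01]
 [-2.000e-04  3.000e-04 -1.000e+00  1.120e-01]
 [ 0.000e+00  0.000e+00  0.000e+00  1.000e+00]]
```

View pics/w5c.png

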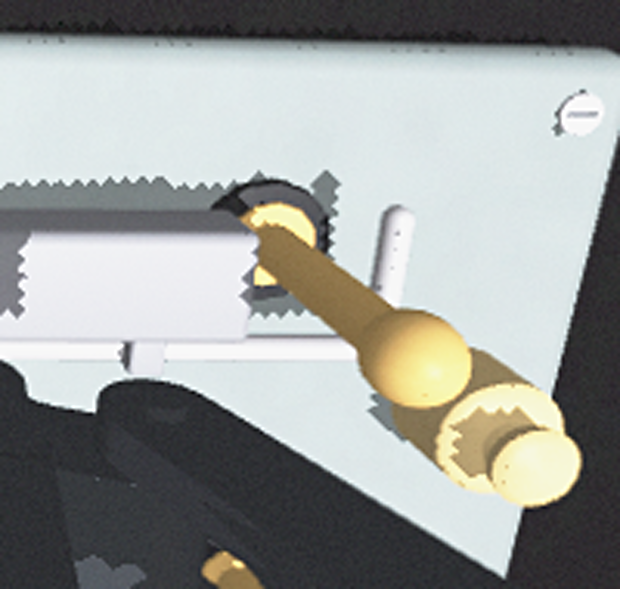

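The post's neck stands in the gap between the nose and the cross piece. I lower the last 2 mm and open in two stages.

Request:
step_arm(series=[[[0, 0, 0.1, 0, 0, 0], [0, 0, 0.2, 0, 0, 0], [0, 0, 0.2, 0, 0, 0], [0, 0, 0.2, 0, 0, 0]]])

```text
clock: 9.65
tool_pos: [0.4594, 0.2382, 0.1103]
eef_rot: [180.0, 0.0, 131.5]
wrist_force: [-0.8, -0.3, 6.3]
gripper_width: 0.0282
gripper_force: 37.7
```

Request:
step_arm(series=[[[0, 0, 0, 0, 0, 0], [0, 0, 0, 0, 0, 0], [0, 0, 0, 0, 0, 0], [0, 0, 0, 0, 0, 0]]], grip=4.6)

```text
clock: 10.15
tool_pos: [0.4591, 0.238, 0.1097]
eef_rot: [-180.0, -0.0, 131.5]
wrist_force: [-1.7, -0.9, 0.5]
gripper_width: 0.0459
gripper_force: 0.7
```

Request:
step_arm(series=[[[0, 0, 0, 0, 0, 0], [0, 0, 0, 0, 0, 0], [0, 0, 0, 0, 0, 0], [0, 0, 0, 0, 0, 0]]], grip=8)

```text
clock: 10.65
tool_pos: [0.4593, 0.2381, 0.1099]
eef_rot: [180.0, 0.0, 131.5]
wrist_force: [-0.2, -0.2, 0.3]
gripper_width: 0.0801
gripper_force: 0.0
```

Request:
step_arm(series=[[[0, 0, -1, 0, 0, 0], [0, 0, -3, 0, 0, 0], [0, 0, -6, 0, 0, 0], [0, 0, -8, 0, 0, 0], [0, 0, -10, 0, 0, 0], [0, 0, -10, 0, 0, 0], [0, 0, -10, 0, 0, 0]]])

```text
clock: 11.52
tool_pos: [0.4589, 0.238, 0.2095]
eef_rot: [-180.0, -0.0, 131.5]
wrist_force: [-0.2, -0.5, -0.5]
gripper_width: 0.0799
gripper_force: 0.0
```

```bash
python3 - <<'E'
from h import *
d=wrist('w6'); T=d['tool']; print(T.round(4))
cv2.imwrite('pics/w6c.png',cv2.resize(d['pixels'][150:290,190:450,::-1],None,fx=3,fy=3,interpolation=cv2.INTER_CUBIC))
E
```

```text
[[-6.629e-01  7.487e-01 -6.000e-04  4.589e-01]
 [ 7.487e-01  6.629e-01 -3.000e-04  2.380e-01]
 [ 2.000e-04 -7.000e-04 -1.000e+00  2.095e-01]
 [ 0.000e+00  0.000e+00  0.000e+00  1.000e+00]]
```

View pics/w6c.png

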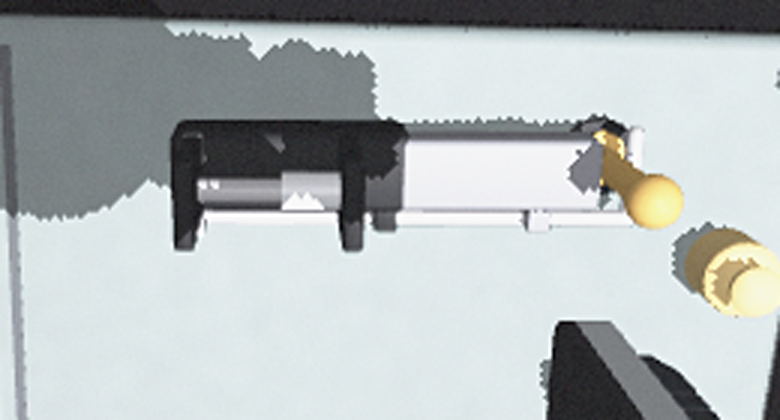

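The picture shows the probe flat on the board, the neck gripped between nose and cross piece near crop (610,150), and the tabs about 43 mm apart, as they were on the first post. The gripper is clear, so I'm handing in.

```bash
python3 -c "
from plant import job; print(job.close_job())"
```

```text
the job is handed in; nothing more can be done
None
```

I moved the probe from the hex post to the tall ball-headed post and handed the job in at about 11.5 s of the 48 s allowed. The last picture shows it lying flat with the hook closed round the neck; no verdict was returned.

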